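# Lock a well plate in its station with the sprung stand

### The arm

A 6-joint arm with a two-finger parallel gripper is mounted at the origin on a cart in front of the work surface, level with it; the furniture and walls round the work are solid. World frame = base frame: x ahead of the robot, y to its left, z up, the work surface at z = 0. Lengths are in m, angles in degrees, forces in N, time in s.
With the tool pointing down it reaches from about 0.425 to 1.125 m from the base axis. Payload 14.9 kg.
Tool frame: the origin (TCP) lies midway between the tips of the shut fingers; the grasp point (between the pads) lies 19 mm behind it (grip_depth is the distance from the TCP to the grasp point, in m); z points along the fingers, y is the line along which they close (so a half turn about z gives the same grasp; the last joint's range is limited). The gripper opens to 91 mm and grips with 3 to 60 N. Pads are 32 mm wide; open, the fingers measure 118 mm over their backs; the gripper's body (76 mm by 178 mm) begins 60 mm behind the grasp point.
Start: joints at [63.065, 21.709, 99.362, -0, 58.929, -1.908], TCP at [0.296, 0.634, 0.214] pointing down, gripper open.
Joint ranges: [-158.91, 158.91], [-42.39, 125.64], [0.06, 152.35], [-60.88, 240.88], [17.5, 164.5], [-176.32, 176.32]. Speed limits (degrees/s): [108.29, 108.29, 136.94, 180, 180, 180].

### API

Orientations are given as [roll, pitch, yaw] about the fixed x, y, z axes, in that order (R = Rz(yaw) Ry(pitch) Rx(roll)).
In Python, from rig import read_state, get_image, camera_params, sign_off, grip_depth gives the robot as it stands.
- The arm moves only by the tool servo_tool, never from a script. Its argument "steps" is text: rows parted by semicolons, each of 7 numbers parted by spaces: the closure, from 0 (fully open) to 1 (shut), then the shift along the world's x, y, z in units of 40 mm (1.0 is 40 mm), then the turn, a rotation vector about the world's x, y, z in degrees. A call has 1 to 20 rows; each row shifts and turns the commanded pose from where the row before left it; what a row does not reach is not made up. A row lasts 1/10 s, in which the tool goes at most 50 mm and 8.59 degrees, less where a joint would pass 70% of its speed; a pose out of reach is approached as far as the arm can. A call is refused whole if a number of a shift passes 1 or a number of a turn 8.59, either way. A call with a gripper value outside its range is refused whole. The fingers move at their own pace and stop on an object; "force" is the grip in N (left out, the last holds). Time passes only in rows, so rows that do not move let the fingers close. It gives the time, the measured TCP pose, the force, the opening and the grip force at its end, in the units of the state.
- read_state(): the state, without advancing time (a new reading comes with each control period).
- get_image(name): name is "scene" or "top"; returns (picture, depth): 384x512x3 uint8, red, green, blue; 384x512 float32, m along the optical axis (not along the pixel's ray), 0 where there is no reading.
- camera_params(name): a dict with "intrinsics" (3x3 intrinsics, pixels), "origin" and "orientation" of the camera in the world. Camera axes: x right, y up, looking along -z (the intrinsics and any distortion apply to the point x, -y, -z); pixel columns grow to the right and rows downward; lengths in m; the calibration is good to about 2 mm. A picture is of the moment at which its call begins. camera_params takes no time and is no camera call.
- sign_off(): hands the job in; it is judged then, once.
The state is a dict: "time": time; "joints": joint angles; "dq": joint speeds; "tau": joint torques, N m; "ee_pos": TCP position; "ee_rot": TCP orientation; "force": force on the tool from outside, world axes, zero at the start; "ft_torque": the same for the moment, N m; "width": finger opening in m; "grip_force": force on a finger pad.
Only numpy, scipy, OpenCV 4.12 (cv2) and the standard library are available. Lean on these libraries where they do the work, as an engineer would, in place of code of your own. Each camera call takes 0.05 s, during which the arm holds its last target. There are 200 camera calls.

### The job

Slide the blue-topped well plate toward the front of its station, without lifting it out of its rails, until it is fully home against the dark front stop. Then push the sprung stand (orange crossbar) over from its folded-back side past its over-centre point so that it snaps down behind the plate onto its other stop. Let go of everything and leave the things around the station where they are.

Things in the scene. Friction and masses are not known exactly. Their poses are not given: they have to be found in the camera images.
- station: White base plate 225 x 204 x 6 mm fixed to the worktop, yawed up to 26 deg. Origin on the worktop; from x = -123 to +102 mm; +x points to its back (away from the robot), +y left. The plate slides along x on its top (height 6 mm) between two rails (inner faces y = -65.5, +65.5 mm, tops at height 12 mm). Hinge cheeks at x = 65, y = -86, +86 mm reach height 42; posts at x = 96, y = -77, +77 mm height 36.
- plate_home (a point): Centre of the plate's top face when the plate is fully home: station frame x = -62, y = 0, height 21 mm. Its axes are those of the station.
- well_plate: White 24-well plate with a flat grippy blue mat with dark well marks on top; 86 mm along the station's x, 128 mm along y, 15 mm high, about 0.14 kg, loose between the rails with 1.5 mm play each side. Origin at the centre of its underside. Starts 25 to 45 mm behind home. Slides easily on the bed: press its top with some 5 to 20 N and drag, or push its rear edge.
- stand (a joint): Angle of the sprung U-shaped stand, rad: 0 = folded back, leaning 40 degrees to the station's +x (start); 0.70 = upright, over-centre; 2.44 = snapped to the front on its other stop. The spring (a tension spring on the left cheek) drives it away from upright both ways; about 5 N on the crossbar starts it. If the plate is not home the bar lands on the plate, short of its stop.
- stand_bar (a point): Middle of the stand's orange crossbar, an 8 mm rod along the station's y, 158 mm long, 78 mm from the hinge axis. Folded back it is at station x = 115 mm, height 90 mm; upright x = 65, height 108; snapped down x = -12, height 16.5. Flat legs at y = -77 and +77 mm join it to the hinge; the space between them is free.
- stand_hinge (a point): Middle of the stand's hinge axis, which lies along the station's y: station frame x = 65 mm, height 30 mm. A thin steel axle runs along it.
- timer: White digital bench timer, 62 x 64 x 18 mm, a bystander; origin under its centre.
- calculator: Grey pocket calculator, 125 x 75 x 14 mm, a bystander; origin under its centre.
- jar_mint_b: Small jar with a mint-green cap, 47 mm across, 83 mm high, a bystander; origin under its centre.
- glass_beaker: Small glass beaker, 55 x 59 mm, 66 mm high, a bystander; origin under its centre.
- front_stop (a point): Middle of the inner (rear) face of the dark steel front stop, at its top edge: station frame x = -105, y = 0, height 18 mm. The plate's front edge touches this face when home.
Things that resemble listed ones, but are neither listed nor needed, are in the scene too. Of the things like the well_plate, leave any that is green; of the rest the larger one is meant.

How it is judged:
By the outcome, as a careful person would: the job done as asked, in the order asked, and still so for the second after the job is handed in, with the robot touching nothing.
It also fails if it takes over 45 s, if anything falls off the work surface, if the arm or the gripper's body presses on something with over 40 N, if the wrist force passes 120 N, or if a joint passes its speed limit or range.

## Working session

There is one attempt and no reset: what is moved stays moved. The work goes in short steps, Python scripts to look and compute and a tool call to move; the robot and the scene stay as the last step left them, time stands still between calls to the robot, and variables do not carry over. Pictures are saved under pics/ and viewed, at most 10 in all, crops included, and the job is handed in when it is done.

Besides the shell and the picture viewer there is one more tool, called after "Call:" as name(argument=value, ...) on one line, values as JSON. servo_tool: Moves the arm, as the interface text tells. Its arguments: {"type":"object","properties":{"steps":{"type":"string"},"force":{"type":"number"}},"required":["steps"]}

```bash
mkdir -p pics; cat > h.py <<'E'
import numpy as np, cv2
from rig import *
def cam(name):
    im,d=get_image(name); p=camera_params(name)
    K=np.array(p["intrinsics"]);o=np.array(p["origin"]);R=np.array(p["orientation"])
    if R.shape!=(3,3):
        from scipy.spatial.transform import Rotation as Ro
        R=Ro.from_euler('xyz',R.ravel(),degrees=True).as_matrix() if R.size==3 else None
    h,w=d.shape; v,u=np.mgrid[:h,:w]
    x=(u-K[0,2])/K[0,0]; y=(v-K[1,2])/K[1,1]
    P=np.stack([x*d,-y*d,-d],-1)@R.T+o
    return im,d,P
E
python3 - <<'E'
from h import *
p=camera_params("top");print(p);print(camera_params("scene"))
a,_,P=cam("scene");b,_,Q=cam("top")
np.savez("i0.npz",a=a,b=b,P=P,Q=Q)
cv2.imwrite("pics/s0.png",cv2.resize(a[...,::-1],(800,600)));cv2.imwrite("pics/t0.png",cv2.resize(b[...,::-1],(800,600)))
print(read_state())
E
```

```text
{'intrinsics': array([[393.28566003,   0.        , 255.32948006],
       [  0.        , 393.28566003, 187.33107963],
       [  0.        ,   0.        ,   1.        ]]), 'origin': array([0.3937969 , 0.01281887, 1.3997061 ]), 'orientation': array([  4.75770627,   0.51527888, -91.02934854])}
{'intrinsics': array([[433.67732061,   0.        , 246.70175162],
       [  0.        , 433.67732061, 187.36447129],
       [  0.        ,   0.        ,   1.        ]]), 'origin': array([-0.10013286, -0.45784738,  1.06856604]), 'orientation': array([ 38.04303339,   0.26056622, -53.5706852 ])}
{'time': 0.1, 'joints': array([ 6.30657788e+01,  2.17362447e+01,  9.93893707e+01,  8.38921993e-04,
        5.89296149e+01, -1.90621130e+00]), 'dq': array([-0.00924898, -0.07550779, -0.00841901,  0.03550588,  0.09276503,
        0.0219698 ]), 'tau': array([-3.29607996e-03, -7.65028596e+01, -4.35288298e+01,  6.51219743e-02,
        3.98921804e-02, -2.93529911e-05]), 'ee_pos': array([0.29597582, 0.63398365, 0.21336989]), 'ee_rot': array([-1.79944824e+02, -2.55490427e-03,  1.54971556e+02]), 'force': array([-0.1159825 , -0.60680427,  0.37738183]), 'ft_torque': array([ 0.04153103,  0.04048987, -0.02183696]), 'grip_force': 0.0, 'width': 0.09134412515376719}
```

View pics/s0.png

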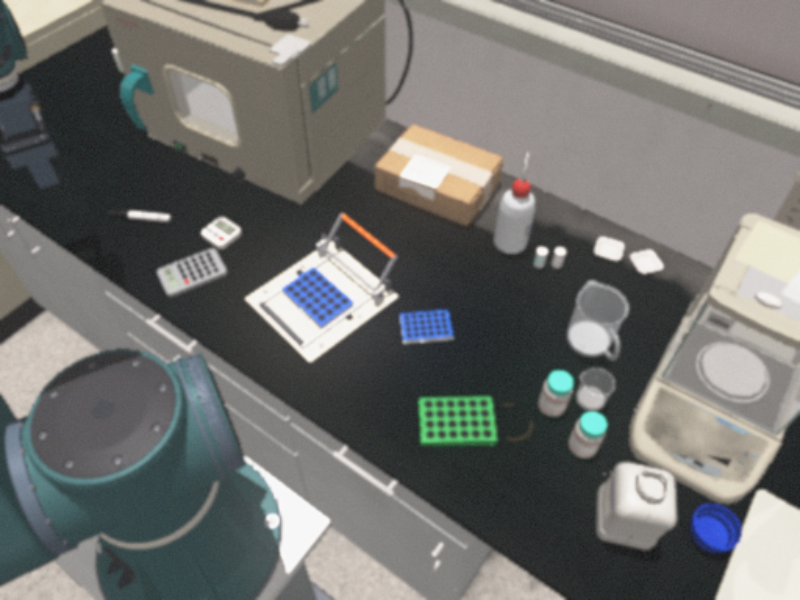

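View pics/t0.png

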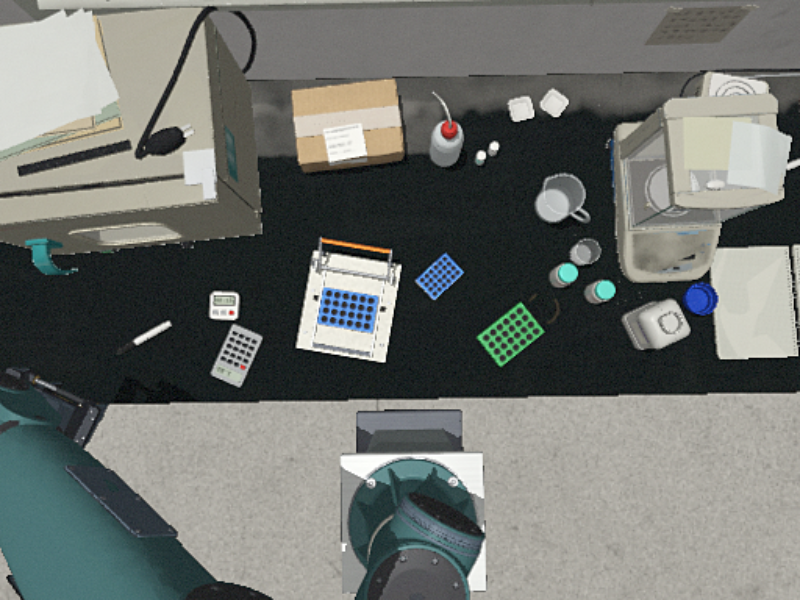

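The top picture shows the station at about (350,305) of 800x600, with the plate's blue mat at (348,310), the orange bar at (356,244) and the dark front stop at (340,350). The smaller blue plate at (440,276) and the green plate at (510,333) are decoys.

```bash
cat >> h.py <<'E'
from scipy.spatial.transform import Rotation as Ro
def ray(name,px,z):
    p=camera_params(name);K=p["intrinsics"];o=p["origin"];R=Ro.from_euler('xyz',p["orientation"],degrees=True).as_matrix()
    px=np.atleast_2d(np.asarray(px,float))
    d=np.c_[(px[:,0]-K[0,2])/K[0,0],-(px[:,1]-K[1,2])/K[1,1],-np.ones(len(px))]@R.T
    return o+d*((z-o[2])/d[:,2])[:,None]
def big(m,i=0):
    c=sorted(cv2.findContours(m.astype(np.uint8),cv2.RETR_EXTERNAL,cv2.CHAIN_APPROX_NONE)[0],key=cv2.contourArea)
    return c[-1-i][:,0,:]
E
python3 - <<'E'
from h import *
z=np.load("i0.npz")
for n,im,P,zb in(("top",z["b"],z["Q"],0),("scene",z["a"],z["P"],0)):
    hsv=cv2.cvtColor(im,cv2.COLOR_RGB2HSV);H,S,V=[hsv[...,i].astype(int) for i in range(3)]
    roi=np.zeros(H.shape,bool)
    if n=="top": roi[145:235,185:262]=1
    else: roi[130:235,150:258]=1
    blue=(H>100)&(H<125)&(S>100)&(V>60)&roi
    blue=cv2.morphologyEx(blue.astype(np.uint8),cv2.MORPH_CLOSE,np.ones((5,5)))
    c=big(blue);r=cv2.minAreaRect(ray(n,c,.021)[:,:2].astype(np.float32)*1000);print(n,"mat",r, "depth z",np.median(P[blue>0][:,2]))
    org=(H>5)&(H<20)&(S>150)&roi
    v,u=np.nonzero(org); 
    r=cv2.minAreaRect(ray(n,np.c_[u,v],.09)[:,:2].astype(np.float32)*1000);print("bar",r,"depth",np.median(P[org],0),len(u))
    wh=(V>150)&(S<60)&roi|(blue>0)
    wh=cv2.morphologyEx(wh.astype(np.uint8),cv2.MORPH_CLOSE,np.ones((7,7)))
    r=cv2.minAreaRect(ray(n,big(wh),.006)[:,:2].astype(np.float32)*1000);print("base",r)
    bp=cv2.boxPoints(r);print(bp)
E
```

```text
top mat ((473.9583740234375, 140.59573364257812), (125.96963500976562, 82.04228210449219), 79.44861602783203) depth z 0.021859563200485876
bar ((528.938720703125, 131.260986328125), (144.80870056152344, 171.70716857910156), 79.3449478149414) depth [0.60728279 0.11977822 0.09099397] 172
base ((497.9418029785156, 136.40025329589844), (205.88482666015625, 255.8686065673828), 79.2392349243164)
[[353.03696   59.15448 ]
 [604.4062    11.381615]
 [642.8467   213.64603 ]
 [391.47742  261.41888 ]]
scene mat ((471.9790344238281, 139.9129638671875), (127.56591033935547, 80.24471282958984), 79.56851959228516) depth z 0.020865980768645875
bar ((608.1665649414062, 116.41950225830078), (140.71974182128906, 14.243010520935059), 79.5513916015625) depth [0.61144831 0.13297901 0.0907755 ] 152
base ((483.9140625, 144.0089569091797), (226.54261779785156, 230.1617889404297), 79.42301177978516)
[[349.9968    53.78608 ]
 [576.2479    11.538368]
 [617.8313   234.23184 ]
 [391.5802   276.47955 ]]
```

Call:
servo_tool(steps="1 0.34 -0.95 0 0 0 1.1; 1 0.34 -0.95 0 0 0 1.1; 1 0.34 -0.95 0 0 0 1.1; 1 0.34 -0.95 0 0 0 1.1; 1 0.34 -0.95 0 0 0 1.1; 1 0.34 -0.95 0 0 0 1.1; 1 0.34 -0.95 0 0 0 1.1; 1 0.34 -0.95 0 0 0 1.1; 1 0.34 -0.95 0 0 0 1.1; 1 0.34 -0.95 0 0 0 1.1; 1 0.34 -0.95 0 0 0 1.1; 1 0.34 -0.95 0 0 0 1.1; 1 0.34 -0.95 0 0 0 1.1; 1 0 0 0 0 0 0; 1 0 0 0 0 0 0", force=20)

```text
time: 1.6
ee_pos: [0.4729, 0.1397, 0.2138]
ee_rot: [-180.0, -0.0, 169.1]
force: [-0.1, 0.2, -0.4]
width: 0.0004
grip_force: 0.0
```

Call:
servo_tool(steps="1 0 0 -0.8 0 0 0; 1 0 0 -0.8 0 0 0; 1 0 0 -0.8 0 0 0; 1 0 0 -0.8 0 0 0; 1 0 0 -0.8 0 0 0; 1 0 0 -0.5 0 0 0; 1 0 0 -0.1 0 0 0; 1 0 0 -0.05 0 0 0; 1 0 0 0 0 0 0")

```text
time: 2.5
ee_pos: [0.4733, 0.1409, 0.0287]
ee_rot: [180.0, 0.0, 169.3]
force: [1.0, -0.5, 0.5]
width: 0.0005
grip_force: 0.0
```

Call:
servo_tool(steps="1 0 0 -0.05 0 0 0; 1 0 0 -0.05 0 0 0; 1 0 0 -0.04 0 0 0; 1 0 0 -0.03 0 0 0; 1 0 0 0 0 0 0")

```text
time: 3.0
ee_pos: [0.4731, 0.1403, 0.0213]
ee_rot: [180.0, 0.0, 169.3]
force: [0.5, -0.7, 3.3]
width: 0.0006
grip_force: 1.5
```

Call:
servo_tool(steps="1 0 0 -0.03 0 0 0; 1 0 0 0 0 0 0")

```text
time: 3.2
ee_pos: [0.4739, 0.1405, 0.0212]
ee_rot: [180.0, 0.1, 169.3]
force: [-6.7, -1.8, 30.2]
width: 0.0002
grip_force: 15.1
```

Call:
servo_tool(steps="1 0 0 -0 0 0 0; 1 -0.06 0.01 0.015 0 0 0; 1 -0.12 0.022 0 0 0 0; 1 -0.12 0.022 0 0 0 0; 1 -0.12 0.022 0 0 0 0; 1 -0.12 0.022 0 0 0 0; 1 -0.06 0.01 0 0 0 0; 1 0 0 0 0 0 0")

```text
time: 4.0
ee_pos: [0.4498, 0.145, 0.0212]
ee_rot: [179.9, 0.1, 169.3]
force: [-1.5, 1.0, 14.1]
width: 0.0004
grip_force: 6.9
```

Call:
servo_tool(steps="1 -0.1 0.018 0 0 0 0; 1 -0.1 0.018 0 0 0 0; 1 -0.1 0.018 0 0 0 0; 1 0 0 0 0 0 0")

```text
time: 4.4
ee_pos: [0.4378, 0.1472, 0.0212]
ee_rot: [179.9, 0.1, 169.3]
force: [-2.9, 1.6, 14.0]
width: 0.0004
grip_force: 7.2
```

Call:
servo_tool(steps="1 -0.04 0.007 0 0 0 0; 1 -0.04 0.007 0 0 0 0; 1 0 0 0 0 0 0")

```text
time: 4.7
ee_pos: [0.4349, 0.1477, 0.0213]
ee_rot: [179.9, 0.1, 169.3]
force: [1.1, 1.2, 12.7]
width: 0.0003
grip_force: 6.0
```

Call:
servo_tool(steps="1 -0.04 0.007 0 0 0 0; 1 -0.02 0.004 0 0 0 0; 1 0 0 0 0 0 0")

```text
time: 5.0
ee_pos: [0.4326, 0.1481, 0.0212]
ee_rot: [179.9, 0.1, 169.3]
force: [1.3, -0.0, 11.3]
width: 0.0003
grip_force: 5.8
```

Call:
servo_tool(steps="1 -0.03 0.006 0 0 0 0; 1 -0.02 0.004 0 0 0 0; 1 0 0 0 0 0 0")

```text
time: 5.3
ee_pos: [0.431, 0.1485, 0.0212]
ee_rot: [179.9, 0.2, 169.3]
force: [3.6, -0.8, 8.1]
width: 0.0002
grip_force: 4.1
```

Call:
servo_tool(steps="1 0 0 0.2 0 0 0; 0.3 0 0 0.6 0 0 0; 0.3 0.5 -0.09 0 0 0 0; 0.3 0.5 -0.09 0 0 0 0; 0.3 0.5 -0.09 0 0 0 0; 0.3 0.44 -0.09 0 0 0 0; 0.3 0 0 -0.3 0 0 0; 0.3 0 0 -0.3 0 0 0; 0.3 0 0 -0.3 0 0 0; 0.3 0 0 -0.12 0 0 0; 0.3 0 0 0 0 0 0")

```text
time: 6.4
ee_pos: [0.5057, 0.1337, 0.0106]
ee_rot: [-179.9, -0.1, 169.3]
force: [0.8, -0.2, -0.2]
width: 0.064
grip_force: 0.0
```

Call:
servo_tool(steps="0.3 -0.1 0.018 0 0 0 0; 0.3 -0.1 0.018 0 0 0 0; 0.3 -0.06 0.011 0 0 0 0; 0.3 0 0 0 0 0 0")

```text
time: 6.8
ee_pos: [0.4962, 0.1358, 0.012]
ee_rot: [180.0, 0.0, 169.3]
force: [0.7, -0.3, 0.6]
width: 0.0637
grip_force: 0.0
```

Call:
servo_tool(steps="0.3 -0.05 0.009 0 0 0 0; 0.3 -0.03 0.005 0 0 0 0; 0.3 0 0 0 0 0 0")

```text
time: 7.1
ee_pos: [0.4932, 0.1362, 0.0117]
ee_rot: [-180.0, -0.0, 169.3]
force: [0.1, 0.1, 0.1]
width: 0.0638
grip_force: 0.0
```

Call:
servo_tool(steps="0.3 -0.04 0.007 0 0 0 0; 0.3 -0.03 0.005 0 0 0 0; 0.3 0 0 0 0 0 0")

```text
time: 7.4
ee_pos: [0.4923, 0.1368, 0.0123]
ee_rot: [179.9, 0.2, 169.3]
force: [6.8, -1.8, -0.9]
width: 0.0638
grip_force: 3.7
```

Call:
servo_tool(steps="0.3 -0.03 0.005 0 0 0 0; 0.3 0 0 0 0 0 0")

```text
time: 7.6
ee_pos: [0.4923, 0.1371, 0.0127]
ee_rot: [179.9, 0.3, 169.3]
force: [10.8, -5.2, -0.5]
width: 0.0641
grip_force: 6.1
```

Firm stop under a rear push: the plate is home. Next, go over and behind the bar.

Call:
servo_tool(steps="0.3 0.15 -0.028 0 0 0 0; 1 0 0 0.7 0 0 0; 1 0 0 0.9 0 0 0; 1 0 0 0.9 0 0 0; 1 0 0 0.9 0 0 0; 1 0 0 0.9 0 0 0; 1 0.6 -0.11 0.1 0 0 0; 1 0.75 -0.14 0 0 0 0; 1 0.75 -0.14 0 0 0 0; 1 0.75 -0.14 0 0 0 0; 1 0.75 -0.14 0 0 0 0; 1 0 0 0 0 0 0")

```text
time: 8.8
ee_pos: [0.642, 0.1083, 0.1876]
ee_rot: [180.0, 0.0, 169.2]
force: [-0.4, -0.3, -0.2]
width: 0.0006
grip_force: 0.0
```

```bash
python3 - <<'E'
from h import *
a,_,P=cam("scene");b,_,Q=cam("top")
c=cv2.resize(np.hstack([a[120:250,140:270],b[130:260,170:300]]),(800,400),interpolation=cv2.INTER_CUBIC)
cv2.imwrite("pics/c1.png",c[...,::-1]);print(read_state()["ee_pos"])
E
```

```text
[0.63897711 0.10879253 0.18709314]
```

View pics/c1.png

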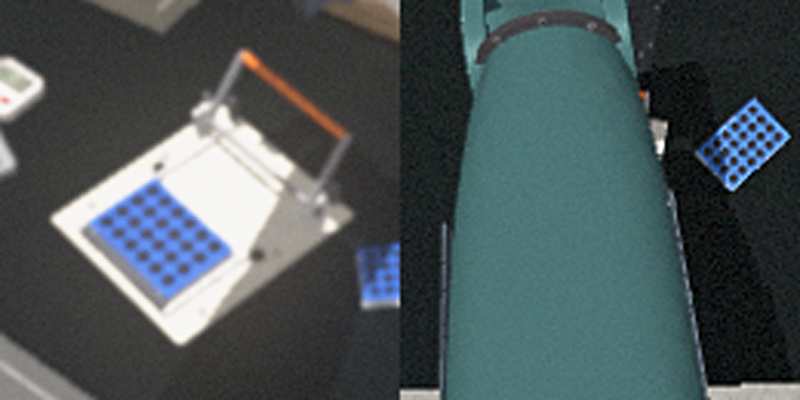

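The left crop shows the plate against the front stop, with its front edge at (90-165, 230-310). The bar is still folded back, from (245,60) to (345,135).

Call:
servo_tool(steps="1 0.15 -0.03 0 0 0 0; 1 0 0 -0.7 0 0 0; 1 0 0 -0.7 0 0 0; 1 0 0 -0.7 0 0 0; 1 0 0 -0.6 0 0 0; 1 0 0 -0.2 0 0 0; 1 0 0 0 0 0 0")

```text
time: 9.6
ee_pos: [0.6445, 0.1078, 0.0711]
ee_rot: [-180.0, -0.1, 169.3]
force: [0.4, -0.1, 0.6]
width: 0.0005
grip_force: 0.0
```

Call:
servo_tool(steps="1 -0.2 0.037 0 0 0 0; 1 -0.2 0.037 0 0 0 0; 1 -0.2 0.037 0 0 0 0; 1 -0.2 0.037 0 0 0 0; 1 0 0 0 0 0 0")

```text
time: 10.1
ee_pos: [0.6151, 0.1142, 0.0744]
ee_rot: [179.9, 0.4, 169.3]
force: [8.7, -0.3, 5.8]
width: 0.0004
grip_force: 3.9
```

Call:
servo_tool(steps="1 -0.2 0.037 0.05 0 0 0; 1 -0.2 0.037 0.05 0 0 0; 1 -0.2 0.037 0.05 0 0 0; 1 -0.2 0.037 0.02 0 0 0; 1 0 0 0 0 0 0")

```text
time: 10.6
ee_pos: [0.5797, 0.1198, 0.0786]
ee_rot: [-180.0, -0.1, 169.3]
force: [0.1, 0.4, -1.2]
width: 0.0003
grip_force: 0.0
```

Call:
servo_tool(steps="1 -0.15 0.028 0 0 0 0; 1 -0.15 0.028 0 0 0 0; 1 -0.1 0.018 0 0 0 0; 1 0 0 0 0 0 0; 1 0 0 0 0 0 0")

```text
time: 11.1
ee_pos: [0.5653, 0.1226, 0.0785]
ee_rot: [-180.0, -0.0, 169.3]
force: [0.0, -0.1, -0.2]
width: 0.0004
grip_force: 0.0
```

Force is gone, so the stand has snapped. Lift and move aside to the left so both cameras can see.

Call:
servo_tool(steps="1 0 0 0.7 0 0 0; 1 0 0 0.9 0 0 0; 1 0 0 0.9 0 0 0; 1 0 0 0.7 0 0 0; 1 -0.3 0.9 0 0 0 0; 1 -0.3 0.9 0 0 0 0; 1 -0.3 0.9 0 0 0 0; 1 -0.3 0.9 0 0 0 0; 1 -0.3 0.9 0 0 0 0; 1 -0.3 0.9 0 0 0 0; 1 -0.3 0.9 0 0 0 0; 1 -0.3 0.9 0 0 0 0; 1 -0.3 0.9 0 0 0 0; 1 -0.3 0.9 0 0 0 0; 1 0 0 0 0 0 0; 1 0 0 0 0 0 0; 1 0 0 0 0 0 0")

```text
time: 12.8
ee_pos: [0.4456, 0.4818, 0.2063]
ee_rot: [-180.0, -0.0, 169.3]
force: [0.6, -0.0, -0.3]
width: 0.0003
grip_force: 0.0
```

```bash
python3 - <<'E'
from h import *
a,_,P=cam("scene");b,_,Q=cam("top")
cv2.imwrite("pics/c2.png",cv2.resize(np.hstack([a[120:250,140:270],b[130:260,170:300]]),(800,400),interpolation=cv2.INTER_CUBIC)[...,::-1])
for n,im,r,P in(("top",b,(145,235,185,262),Q),("scene",a,(130,235,150,258),P)):
    hsv=cv2.cvtColor(im,cv2.COLOR_RGB2HSV);H,S,V=[hsv[...,i].astype(int) for i in range(3)]
    roi=np.zeros(H.shape,bool);roi[r[0]:r[1],r[2]:r[3]]=1
    bl=cv2.morphologyEx(((H>100)&(H<125)&(S>100)&(V>60)&roi).astype(np.uint8),cv2.MORPH_CLOSE,np.ones((5,5)))
    m=np.array(cv2.minAreaRect(ray(n,big(bl),.021)[:,:2].astype(np.float32)*1000)[0])
    o=(H>5)&(H<20)&(S>150)&roi;v,u=np.nonzero(o);w=ray(n,np.c_[u,v],.0165)[:,:2].mean(0)*1000
    ex=np.array([.983,-.182]);ey=np.array([.182,.983]);O=np.array([494,137.5])
    print(n,"mat",(m-O)@ex,(m-O)@ey,"bar",(w-O)@ex,(w-O)@ey,"barz",np.median(P[o][:,2]),len(u))
print(read_state()["ee_pos"],read_state()["force"])
E
```

```text
top mat -63.113535400390624 -0.20954359436035208 bar -26.765699926292925 0.05644933287160306 barz 0.021690401565442108 92
scene mat -63.77265292358398 -3.6685293884277344 bar -11.04473856941358 67.54857612895844 barz 0.014281867510133939 1
[0.44578334 0.48162929 0.20652858] [-0.17341027  0.59451701 -0.86289317]
```

View pics/c2.png

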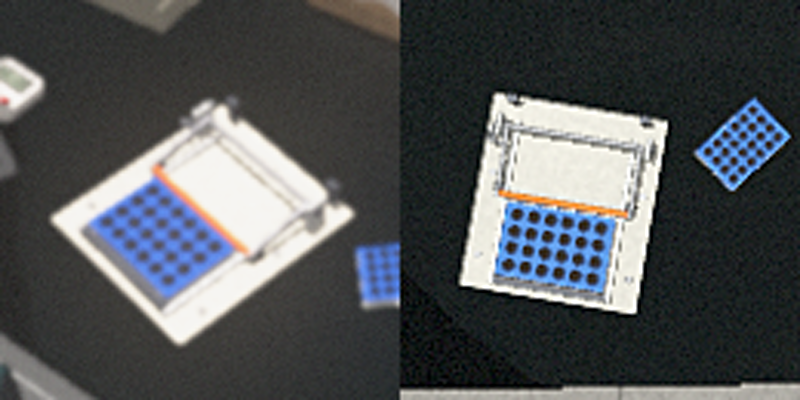

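The plate is at the stop and the bar is down along the plate's rear edge: left crop (160,170)-(245,250), right crop (500,193)-(630,214). I'll measure more exactly whether it is behind the plate or on it.

```bash
python3 - <<'E'
from h import *
ex=np.array([.983,-.182]);ey=np.array([.182,.983]);O=np.array([494,137.5])
for n,r in(("top",(145,235,185,262)),("scene",(130,235,150,258))):
    im,d,P=cam(n)
    hsv=cv2.cvtColor(im,cv2.COLOR_RGB2HSV);H,S,V=[hsv[...,i].astype(int) for i in range(3)]
    roi=np.zeros(H.shape,bool);roi[r[0]:r[1],r[2]:r[3]]=1
    o=(H>3)&(H<22)&(S>90)&(V>120)&roi;v,u=np.nonzero(o)
    w=ray(n,np.c_[u,v],.0165)[:,:2]*1000-O;xs=w@ex;ys=w@ey
    k=abs(ys)<60
    print(n,len(u),"bar x pct",np.percentile(xs[k],[0,10,50,90,100]).round(1),"y",ys.min(),ys.max())
    print(" depth bar z pct",np.percentile(P[o][:,2],[10,50,90]).round(4))
    bl=(H>100)&(H<125)&(S>100)&(V>60)&roi;v,u=np.nonzero(bl)
    w=ray(n,np.c_[u,v],.021)[:,:2]*1000-O;xs=w@ex;ys=w@ey
    k=abs(ys)<60;print(" mat x pct",np.percentile(xs[k],[.5,99.5]).round(1))
E
```

```text
top 91 bar x pct [-16.7 -16.1 -13.2 -10.3  -9.7] y -74.15408211459513 73.34675372404388
 depth bar z pct [0.0165 0.0211 0.0253]
 mat x pct [-104.7  -21.5]
scene 68 bar x pct [-15.4 -14.9 -12.8 -10.7 -10.2] y -69.89651032501354 72.93439816286565
 depth bar z pct [0.017  0.0197 0.0232]
 mat x pct [-105.   -22.8]
```

```bash
python3 -c "
from rig import sign_off
print(sign_off())"
```

```text
the job is handed in; nothing more can be done
None
```

The plate is home against the front stop and the stand has snapped down behind it: the bar measures about x = -13 mm in both cameras, against -12 expected. The arm is clear of everything, and I handed the job in at about 13 s.

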